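# Fit the brass flame shroud to the bench burner

### The job

The glassworker's bench burner is cold and shut off. Pick up the brass flame shroud (the brass-coloured tube), set it over the burner's upright nozzle and lower it fully home, so that it stands upright on the dark collar round the nozzle's foot, then let go; do not drop it. Leave the silver steel shroud and the glass jar where they stand.

Things in the scene. Friction and masses are not known exactly. Their poses are not given: they have to be found in the camera images.
- brass_shroud_center (a point): Centre (half-way up, on the axis) of the brass flame shroud: a plain rigid brass-coloured tube open at both ends, 48 mm outside diameter, 38 mm bore, 75 mm tall, about 0.43 kg, standing loose and upright on the bench. z is the tube's axis; the same either way up. It can be gripped across its outside from above.
- burner_shoulder (a point): On the axis of the fixed burner's upright steel nozzle, in the top face of the dark collar (68 mm wide, 65 mm above the bench) the shroud must stand on. The nozzle rises 47 mm from here: 24 mm in diameter for 30 mm, then tapering to an 8 mm tip. Fully home, the shroud's centre is 37.5 mm above this point. Black round foot, 130 mm wide; two red valve knobs below the collar along y. z is up.
- steel_shroud_center (a point): Centre of the silver-coloured steel shroud, a loose tube of the same size as the brass one (48 mm outside, 75 mm tall) that belongs to another burner; stands upright on the bench, to be left alone.
- jar_center (a point): Centre (40 mm above its foot) of a loose open clear glass jar, about 72 mm in diameter and 80 mm tall, standing on the bench, to be left alone.

How it is judged:
At the end, for the whole second after the job is handed in: The brass shroud stands released and at rest over the burner's nozzle, its axis within 15 mm of the nozzle's and within 10 degrees of upright, and its foot down on the collar to within 10 mm (horizontal distance between brass_shroud_center and burner_shoulder below 0.015 m and z of brass_shroud_center in the frame of burner_shoulder between 0.03 and 0.0475 m and angle between the z axis of brass_shroud_center and the z axis of burner_shoulder, either way round below 0.175 rad and linear speed of brass_shroud below 0.02 m/s); the robot touches nothing.
It fails at once if the brass shroud is dropped (falls freely by more than about 10 mm) (contact force between the fingers and brass_shroud below 0.1 N and linear speed of brass_shroud above 0.45 m/s).
It fails at once if the steel shroud is displaced by more than 30 mm (distance of steel_shroud_center from where it was at the start of the episode above 0.03 m).
It fails at once if the glass jar is displaced by more than 30 mm (distance of jar_center from where it was at the start of the episode above 0.03 m).
It also fails if it takes over 42 s, if anything falls off the work surface, if the arm or the gripper's body presses on something with over 40 N, if the wrist force passes 120 N, or if a joint passes its speed limit or range.

### The arm

A 7-joint arm with a two-finger parallel gripper is mounted at the origin on the work surface. World frame = base frame: x ahead of the robot, y to its left, z up, the work surface at z = 0. Lengths are in m, angles in rad, forces in N, time in s.
With the tool pointing down it reaches from about 0.425 to 0.875 m from the base axis. Payload 4.7 kg.
Tool frame: the origin (TCP) lies between the finger pads; the fingertips stand 8 mm ahead of it and the grasp point (between the pads) lies 11 mm behind it; z points along the fingers, y is the direction in which the jaws open and shut (so a half turn about z gives the same grasp; the last joint's range is limited). The gripper opens to 87 mm and grips with 3 to 60 N. Pads are 19 mm wide; open, the fingers measure 117 mm over their backs; the gripper's body (75 mm by 190 mm) begins 51 mm behind the grasp point.
Start: joints at [-1.122, 0.321, -0.07, 1.45, 0.023, 1.371, -0.057], TCP at [0.274, 0.59, 0.231] pointing down, gripper open.
Joint ranges: [-2.86, 2.86], [-0.3, 2.09], [-1.38, 1.24], [0.06, 2.45], [-1.56, 4.7], [0.09, 2.05], [-2.69, 2.69]. Speed limits (rad/s): [2.57, 2.57, 3.14, 3.14, 3.14, 3.14, 3.14].

### API

Orientations are given as a rotation vector (axis times angle).
In Python, from bench import ctrl, optics, ticket gives the robot as it stands.
- The arm moves only by the tool play_rows, never from a script. Its argument "motion" is a list of rows, each a list of 5 numbers: the closure, from 0 (fully open) to 1 (shut), then the shift along the tool's x, y, z in cm, then the turn about the tool's z in rad. In form: [[jaw, tx, ty, tz, spin], ...]. A call has 1 to 20 rows; each row shifts and turns the commanded pose from where the row before left it, along the tool's axes as they then stand; what a row does not reach is not made up. A row lasts 1/8 s, in which the tool goes at most 62.5 mm and 10.7 degrees, less where a joint would pass 70% of its speed; a pose out of reach is approached as far as the arm can. A call is refused whole if a number of a shift passes 6.25 or a number of a turn 0.188, either way. A call with a gripper value outside its range is refused whole. The fingers move at their own pace and stop on an object; "force" is the grip in N (left out, the last holds). Time passes only in rows, so rows that do not move let the fingers close. It gives the time, the measured TCP pose, the force and the opening at its end, in the units of the state.
- ctrl.get_state(): the state, without advancing time (a new reading comes with each control period).
- optics.get_image(name): name is "scene" or "top" or "wrist"; returns the picture (420x560x3 uint8, red, green, blue); there is no depth.
- optics.calibration(name): a dict with "K" (3x3 intrinsics, pixels), "distortion" ([k1, k2, p1, p2, k3] as OpenCV has them; the pictures are not rectified), "pose" (4x4, takes a point from camera to world coordinates); the wrist camera has in their place "hand_eye" (4x4, takes a point from camera to tool coordinates, whose origin is the TCP and whose axes are the flange's). Camera axes: x right, y down, z forward; pixel columns grow to the right and rows downward; lengths in m; the calibration is good to about 2 mm. A picture is of the moment at which its call begins: read the wrist's pose just before it. calibration takes no time and is no camera call.
- ticket.close_job(): hands the job in, once; it reports no verdict.
The state is a dict: "time": time; "joint_positions": joint angles; "qd": joint speeds; "joint_torque": joint torques, N m; "position": TCP position; "tool_rot": TCP orientation; "ft_force": force on the tool from outside, world axes, zero at the start; "torque": the same for the moment, N m; "grip_width": opening from 0.0 (shut) to 1.0 (fully open).
Only numpy, scipy, OpenCV 4.12 (cv2) and the standard library are available. Lean on these libraries where they do the work, as an engineer would, in place of code of your own. Each camera call takes 0.05 s, during which the arm holds its last target.

## Working session

There is one attempt and no reset: what is moved stays moved. The work goes in short steps, Python scripts to look and compute and a tool call to move; the robot and the scene stay as the last step left them, time stands still between calls to the robot, and variables do not carry over. Pictures are saved under pics/ and viewed, and the job is handed in when it is done.

Besides the shell and the picture viewer there is one more tool, called after ">>>" in YAML: its name, and indented under it one key for each argument. play_rows: Moves the arm, as the interface text tells. Its arguments: {"type":"object","properties":{"motion":{"type":"array"},"force":{"type":"number"}},"required":["motion"]}

```bash
mkdir -p pics
python3 - <<'E'
from bench import ctrl, optics
import cv2
s=ctrl.get_state();print({k:s[k] for k in("time","position","tool_rot","ft_force","grip_width")})
for n in("scene","top","wrist"):
    cv2.imwrite(f"pics/{n}0.png",optics.get_image(n)[:,:,::-1]);c=optics.calibration(n);print(n,c)
E
```

```text
{'time': 0.0, 'position': array([0.27358898, 0.58902857, 0.22945838]), 'tool_rot': array([-6.77350567e-01, -3.06740039e+00,  2.94669620e-03]), 'ft_force': array([ 0.11574394, -0.74821353,  0.3500428 ]), 'grip_width': 1.0002227651249411}
scene {'K': array([[527.85266602,   0.        , 277.15938214],
       [  0.        , 527.85266602, 205.67907674],
       [  0.        ,   0.        ,   1.        ]]), 'distortion': array([-0.00331313,  0.        ,  0.        ,  0.        ,  0.        ]), 'pose': array([[ 0.85996541,  0.38099238, -0.33956488,  0.94825793],
       [ 0.51018881, -0.62494131,  0.59089401, -0.74112782],
       [ 0.01291799, -0.68139061, -0.73180596,  0.98350772],
       [ 0.        ,  0.        ,  0.        ,  1.        ]])}
top {'K': array([[404.50126648,   0.        , 280.91014248],
       [  0.        , 404.50126648, 214.53040094],
       [  0.        ,   0.        ,   1.        ]]), 'distortion': array([-0.11243858,  0.        ,  0.        ,  0.        ,  0.        ]), 'pose': array([[ 0.03060623, -0.98287269,  0.18172651,  0.36669219],
       [-0.99904625, -0.03574621, -0.02507576,  0.00680725],
       [ 0.03114231, -0.18078572, -0.98302934,  0.97028468],
       [ 0.        ,  0.        ,  0.        ,  1.        ]])}
wrist {'K': array([[346.36809933,   0.        , 287.26280958],
       [  0.        , 346.36809933, 205.96257711],
       [  0.        ,   0.        ,   1.        ]]), 'distortion': array([0.01954496, 0.        , 0.        , 0.        , 0.        ]), 'hand_eye': array([[ 7.48800402e-04, -9.62833081e-01, -2.70096088e-01,
         7.60806052e-02],
       [ 9.99999702e-01,  6.69881284e-04,  3.84368092e-04,
        -1.29784425e-04],
       [-1.89150000e-04, -2.70096295e-01,  9.62833296e-01,
        -1.55321504e-01],
       [ 0.00000000e+00,  0.00000000e+00,  0.00000000e+00,
         1.00000000e+00]])}
```

View pics/scene0.png

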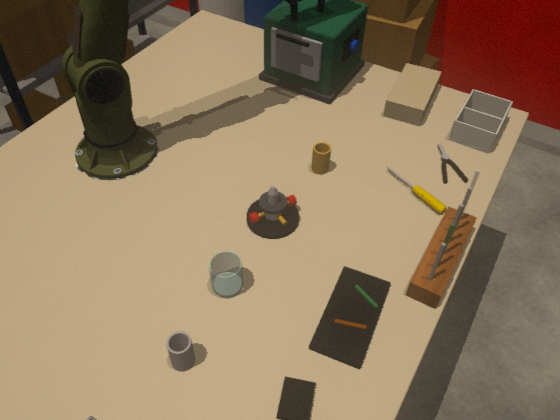

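View pics/top0.png

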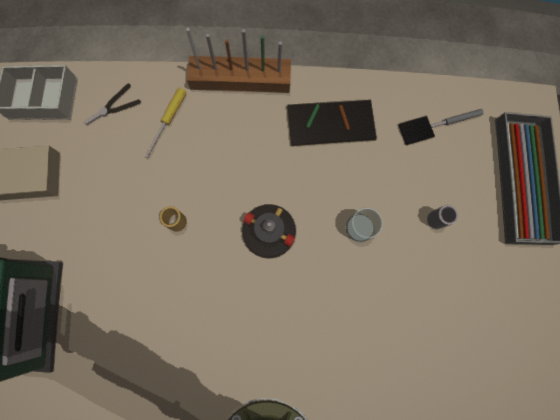

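View pics/wrist0.png

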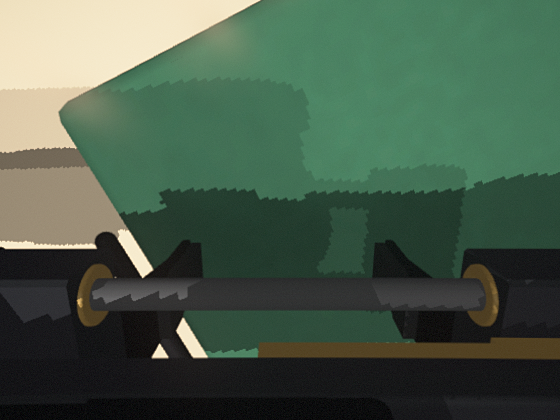

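The scene and top views show the brass tube (top ≈(171,216)), the burner (≈(269,227)), the jar (≈(362,226)) and the steel tube (≈(447,215)). The gripper is hovering close to the green box. I'll enlarge the parts I need.

Run:
```python
import cv2,numpy as np
t=cv2.imread("pics/top0.png");s=cv2.imread("pics/scene0.png")
def c(im,x,y,w,h,k): return cv2.resize(im[y:y+h,x:x+w],None,fx=k,fy=k,interpolation=cv2.INTER_CUBIC)
a=np.hstack([c(t,150,195,50,50,8),c(t,245,205,50,50,8)]);b=np.hstack([c(s,295,135,50,50,8),c(s,250,180,50,50,8)])
a=cv2.resize(a,(800,400)); 
cv2.imwrite("pics/ca.png",a);cv2.imwrite("pics/cb.png",b)
```

```text
(no output)
```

View pics/ca.png

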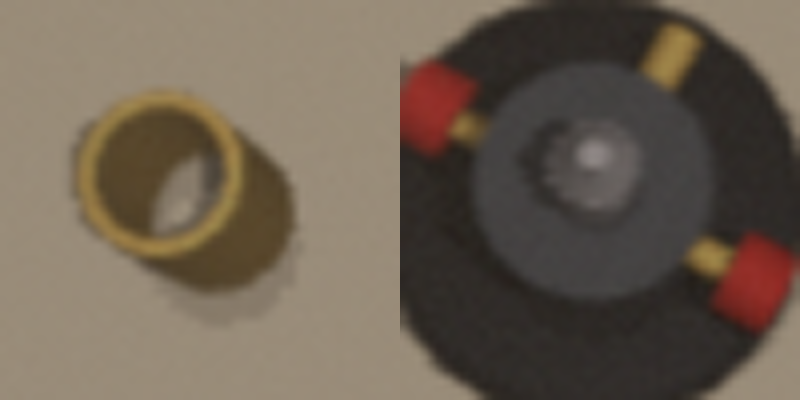

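View pics/cb.png

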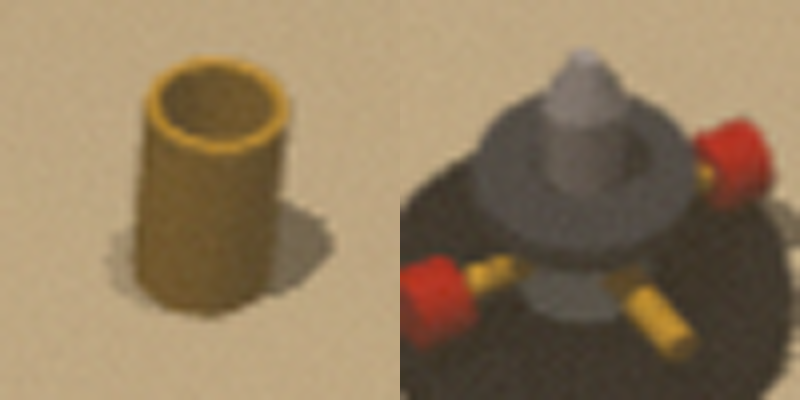

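```bash
cat > h.py <<'E'
from bench import ctrl, optics
import cv2,numpy as np
from scipy.spatial.transform import Rotation as R
def ray(n,u,v,st=None):
    c=optics.calibration(n)
    p=cv2.undistortPoints(np.array([[[u,v]]],float),c["K"],c["distortion"])[0,0]
    if n=="wrist":
        T=np.eye(4);T[:3,:3]=R.from_rotvec(st["tool_rot"]).as_matrix();T[:3,3]=st["position"];P=T@c["hand_eye"]
    else:P=c["pose"]
    return P[:3,3],P[:3,:3]@np.array([p[0],p[1],1])
def at(n,u,v,z,st=None):
    o,d=ray(n,u,v,st);return o+d*(z-o[2])/d[2]
def save(n,name):
    s=ctrl.get_state();cv2.imwrite(f"pics/{name}.png",optics.get_image(n)[:,:,::-1]);return s
E
python3 - <<'E'
from h import *
print("brass",at("top",169.6,216.2,.075),at("scene",321.8,147.7,.075))
print("collar",at("top",268.6,227.2,.065),at("scene",272.9,200.8,.065))
print("tip",at("top",268.6,223.6,.112),at("scene",272.7,186,.112))
print("jar",at("top",366,224,.08),"steel",at("top",448,215,.075))
s=ctrl.get_state();print(R.from_rotvec(s["tool_rot"]).as_matrix())
E
```

```text
brass [0.51927475 0.23422622 0.075     ] [0.52066796 0.23224369 0.075     ]
collar [0.50390921 0.01066275 0.065     ] [0.50518172 0.00894958 0.065     ]
tip [0.50459862 0.01074357 0.112     ] [0.50290946 0.01118435 0.112     ]
jar [ 0.51654417 -0.20847779  0.08      ] steel [ 0.54523157 -0.40498512  0.075     ]
[[-9.06977082e-01  4.21179623e-01 -5.45733027e-04]
 [ 4.21179968e-01  9.06976050e-01 -1.37110195e-03]
 [-8.25134161e-05 -1.47340986e-03 -9.99998911e-01]]
```

>>> play_rows:
  motion:
    - [0, 0, 0, -2, 0]
    - [0, 0, 0, -2, 0]
    - [0, -2.67, -1.56, 0, 0]
    - [0, -2.67, -1.56, 0, 0]
    - [0, -2.67, -1.56, 0, 0]
    - [0, -2.67, -1.56, 0, 0]
    - [0, -2.67, -1.56, 0, 0]
    - [0, -2.67, -1.56, 0, 0]
    - [0, -2.67, -1.56, 0, 0]
    - [0, -2.67, -1.56, 0, 0]
    - [0, -2.67, -1.56, 0, 0]
    - [0, -2.67, -1.56, 0, 0]
    - [0, -2.67, -1.56, 0, 0]
    - [0, -2.67, -1.56, 0, 0]
    - [0, -2.67, -1.56, 0, 0]
    - [0, -2.67, -1.56, 0, 0]

```text
time: 2.15
position: [0.5217, 0.2334, 0.2723]
tool_rot: [0.677, 3.066, 0.002]
ft_force: [0.3, -0.5, 0.7]
grip_width: 1.0
```

>>> play_rows:
  motion:
    - [0, 0, 0, 2, 0]
    - [0, 0, 0, 2, 0]
    - [0, 0, 0, 2, 0]
    - [0, 0, 0, 2, 0]
    - [0, 0, 0, 0, 0]
    - [0, 0, 0, 0, 0]

```text
time: 2.9
position: [0.5216, 0.2344, 0.1922]
tool_rot: [0.677, 3.066, 0.002]
ft_force: [0.1, 0.5, -0.3]
grip_width: 1.0
```

Run:
```python
from h import *
s=save("wrist","w1");print(s["time"],s["position"],s["ft_force"],s["joint_positions"])
```

```text
2.9 [0.52159247 0.23439581 0.19222044] [ 0.07040463  0.52882712 -0.32928299] [-0.65649784  0.17437169  0.21078536  1.71279004 -0.03837032  1.25625438
  0.6990377 ]
```

View pics/w1.png

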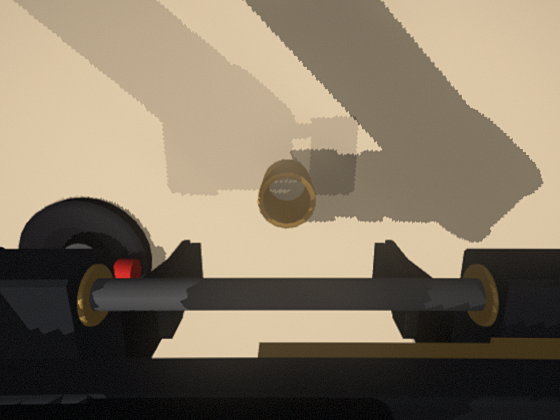

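The wrist view shows the brass rim centred at about (287,200), between the two fingers.

Run:
```python
from h import *
s=ctrl.get_state();im=cv2.imread("pics/w1.png")
cv2.imwrite("pics/w1c.png",cv2.resize(im[145:245,237:337],None,fx=6,fy=6,interpolation=cv2.INTER_CUBIC))
p=at("wrist",287,199.5,.075,s);M=R.from_rotvec(s["tool_rot"]).as_matrix();print(p,M.T@(p-s["position"]))
```

```text
[0.51726354 0.23648637 0.075     ] [ 0.00506036 -0.00023423  0.11730351]
```

View pics/w1c.png

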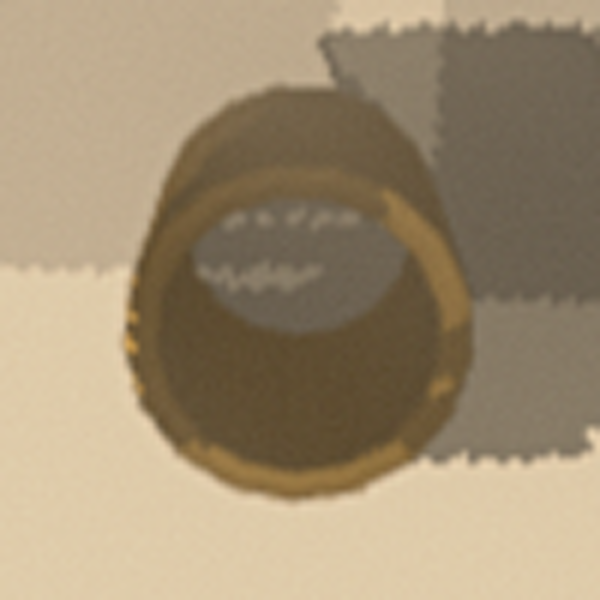

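>>> play_rows:
  motion:
    - [0, 0.3, -0.05, 1.5, 0]
    - [0, 0, 0, 2, 0]
    - [0, 0, 0, 2, 0]
    - [0, 0, 0, 2, 0]
    - [0, 0, 0, 2, 0]
    - [0, 0, 0, 2, 0]
    - [0, 0, 0, 1.5, 0]
    - [0, 0, 0, 1, 0]
    - [0, 0, 0, 0.6, 0]
    - [0, 0, 0, 0, 0]
    - [0.3, 0, 0, 0, 0]
    - [0.3, 0, 0, 0, 0]
    - [0.3, 0, 0, 0, 0]
    - [1, 0, 0, 0, 0]
    - [1, 0, 0, 0, 0]
    - [1, 0, 0, 0, 0]
    - [1, 0, 0, 0, 0]
    - [1, 0, 0, 0, 0]
    - [1, 0, 0, 0, 0]
  force: 30

```text
time: 5.32
position: [0.5181, 0.235, 0.0447]
tool_rot: [0.677, 3.067, 0.001]
ft_force: [0.8, 1.2, 0.3]
grip_width: 0.542
```

Run:
```python
from h import *
s=save("scene","s2");print(s["time"],s["position"],s["ft_force"],s["grip_width"])
im=cv2.imread("pics/s2.png");cv2.imwrite("pics/s2c.png",cv2.resize(im[60:260,200:400],None,fx=3,fy=3))
```

```text
5.325 [0.51810015 0.2349683  0.04468318] [0.76789426 1.22773553 0.29149816] 0.5415030185138414
```

View pics/s2c.png

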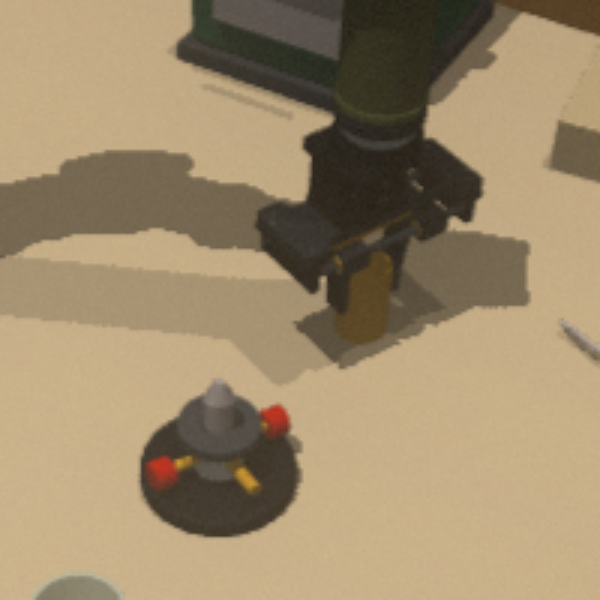

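>>> play_rows:
  motion:
    - [1, 0, 0, -0.5, 0]
    - [1, 0, 0, -1, 0]
    - [1, 0, 0, -1.5, 0]
    - [1, 0, 0, -2, 0]
    - [1, 0, 0, -2, 0]
    - [1, 0, 0, -2, 0]
    - [1, 0, 0, -2, 0]
    - [1, 0, 0, -2, 0]
    - [1, 0, 0, -1.5, 0]
    - [1, 0, 0, -1, 0]
    - [1, 0, 0, -0.5, 0]
    - [1, 0, 0, 0, 0]

```text
time: 6.88
position: [0.5179, 0.2348, 0.2045]
tool_rot: [-0.678, -3.068, 0.0]
ft_force: [-0.4, -0.1, -4.4]
grip_width: 0.537
```

Run:
```python
from h import *
s=save("scene","s3");print(s["time"],s["position"],s["ft_force"],s["grip_width"],s["joint_positions"])
M=R.from_rotvec(s["tool_rot"]).as_matrix();print(M.T@(np.array([.5042,.0105,s["position"][2]])-s["position"]))
im=cv2.imread("pics/s3.png");cv2.imwrite("pics/s3c.png",cv2.resize(im[40:240,200:400],None,fx=3,fy=3,interpolation=cv2.INTER_CUBIC))
```

```text
6.875 [0.51786941 0.23480441 0.20450701] [-0.41332477 -0.08674083 -4.39779486] 0.5369732396751169 [-0.66104042  0.16119972  0.2105264   1.7025981  -0.03500582  1.2815245
  0.69288298]
[-8.20733952e-02 -2.09196745e-01  6.18102206e-06]
```

View pics/s3c.png

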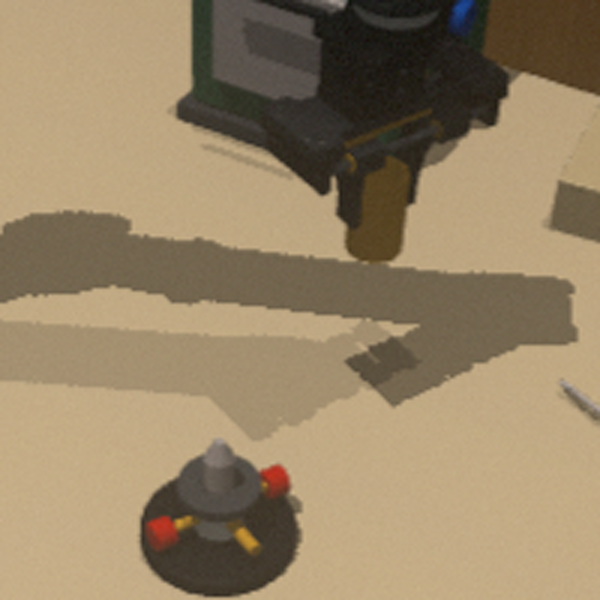

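The brass tube is held (weight shows as −4.4 N) with its foot around 0.16 m. Next I move it over the burner and check it there.

>>> play_rows:
  motion:
    - [1, -0.4, -1, 0, 0]
    - [1, -0.8, -2, 0, 0]
    - [1, -0.8, -2, 0, 0]
    - [1, -0.8, -2, 0, 0]
    - [1, -0.8, -2, 0, 0]
    - [1, -0.8, -2, 0, 0]
    - [1, -0.8, -2, 0, 0]
    - [1, -0.8, -2, 0, 0]
    - [1, -0.8, -2, 0, 0]
    - [1, -0.8, -2, 0, 0]
    - [1, -0.4, -1.4, 0, 0]
    - [1, -0.2, -0.5, 0, 0]
    - [1, 0, 0, 0, 0]
    - [1, 0, 0, 0, 0]

```text
time: 8.68
position: [0.5043, 0.0117, 0.2045]
tool_rot: [-0.675, -3.068, -0.001]
ft_force: [1.0, 0.4, -3.8]
grip_width: 0.538
```

Run:
```python
from h import *
s=save("scene","s4");print(s["time"],s["position"],s["ft_force"],s["grip_width"])
save("top","t4")
save("wrist","w4")
im=cv2.imread("pics/s4.png");cv2.imwrite("pics/s4c.png",cv2.resize(im[110:250,210:350],None,fx=4,fy=4,interpolation=cv2.INTER_CUBIC))
im=cv2.imread("pics/t4.png");cv2.imwrite("pics/t4c.png",cv2.resize(im[160:280,210:330],None,fx=4,fy=4,interpolation=cv2.INTER_CUBIC))
```

```text
8.675 [0.50432004 0.01172044 0.20454255] [ 0.96895465  0.40170127 -3.80836177] 0.5378765534107982
```

View pics/s4c.png

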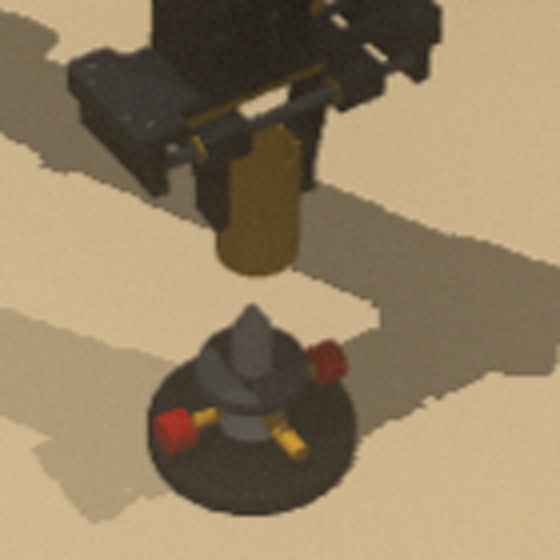

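View pics/w4.png

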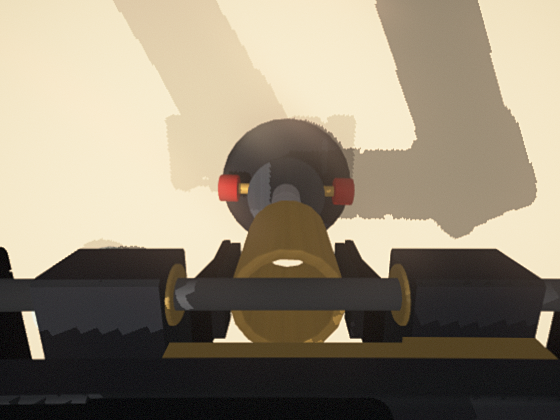

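View pics/t4c.png

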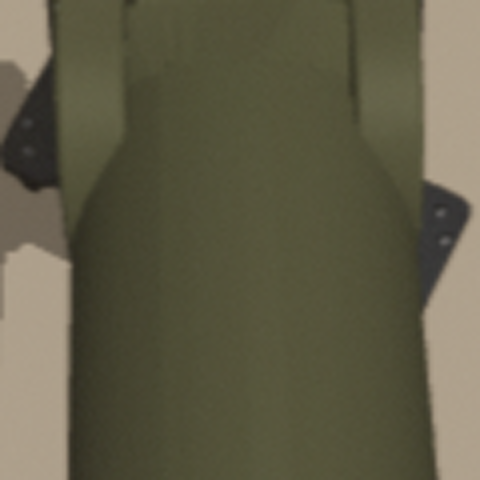

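```bash
cat >> h.py <<'E'
def proj(n,P,st=None):
    c=optics.calibration(n)
    if n=="wrist":
        T=np.eye(4);T[:3,:3]=R.from_rotvec(st["tool_rot"]).as_matrix();T[:3,3]=st["position"];Q=T@c["hand_eye"]
    else:Q=c["pose"]
    W=np.linalg.inv(Q);return cv2.projectPoints(np.asarray(P,float),cv2.Rodrigues(W[:3,:3])[0],W[:3,3],c["K"],c["distortion"])[0][:,0]
def circ(x,y,z,r):
    a=np.linspace(0,2*np.pi,60);return np.c_[x+r*np.cos(a),y+r*np.sin(a),0*a+z]
def over(n,name,out,circs,box,k,st=None):
    im=cv2.imread(f"pics/{name}.png");x,y,w,h=box
    im=cv2.resize(im[y:y+h,x:x+w],None,fx=k,fy=k,interpolation=cv2.INTER_CUBIC)
    for c in circs:
        p=(proj(n,circ(*c),st)-[x,y]+.5)*k-.5
        cv2.polylines(im,[np.round(p).astype(int)],True,(255,255,0),1)
    cv2.imwrite(f"pics/{out}.png",im)
E
python3 - <<'E'
from h import *
s=ctrl.get_state();x,y,z=s["position"];b=z-.0447
C=[(x,y,b,.024),(x,y,b+.075,.024),(.5042,.0105,.065,.034),(.5042,.0105,.112,.004),(.5042,.0105,.095,.012)]
over("scene","s4","s4o",C,(225,130,100,100),6)
over("wrist","w4","w4o",C,(207,110,160,240),2.5,s)
E
```

```text
(no output)
```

View pics/s4o.png

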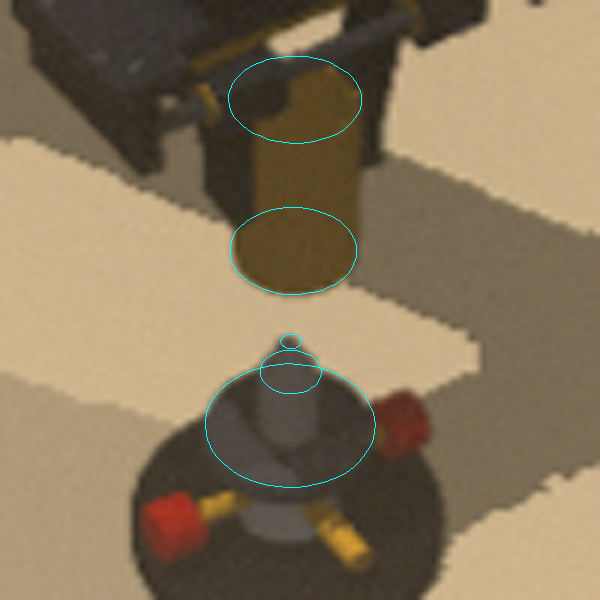

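View pics/w4o.png

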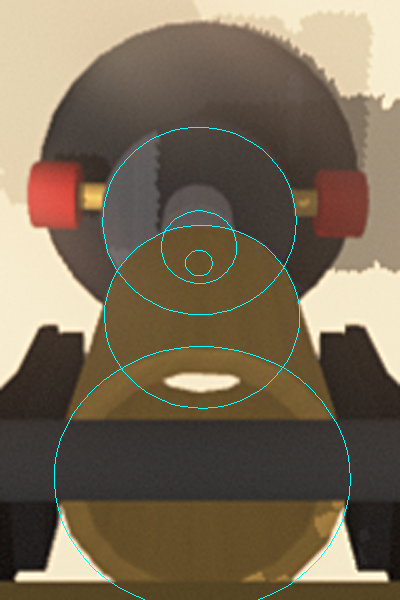

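Both overlays agree: the tube is upright, sits at the TCP and is aligned with the nozzle to about 2 mm. I lower it most of the way while watching the force.

>>> play_rows:
  motion:
    - [1, -0.1, -0.1, 0.5, 0]
    - [1, 0, 0, 1, 0]
    - [1, 0, 0, 1, 0]
    - [1, 0, 0, 1, 0]
    - [1, 0, 0, 1, 0]
    - [1, 0, 0, 1, 0]
    - [1, 0, 0, 1, 0]
    - [1, 0, 0, 1, 0]
    - [1, 0, 0, 0.7, 0]
    - [1, 0, 0, 0.4, 0]
    - [1, 0, 0, 0, 0]

```text
time: 10.2
position: [0.5046, 0.0094, 0.1184]
tool_rot: [-0.677, -3.067, 0.0]
ft_force: [0.2, -0.0, -3.2]
grip_width: 0.541
```

Run:
```python
from h import *
s=save("scene","s5");x,y,z=s["position"];b=z-.0447;print(s["time"],x,y,z,s["ft_force"],s["torque"],s["grip_width"])
over("scene","s5","s5o",[(x,y,b,.024),(x,y,b+.075,.024),(.5042,.0105,.065,.034)],(225,130,100,100),6)
```

```text
10.2 0.5046403437705052 0.009412978198718553 0.11836955920128683 [ 0.16164735 -0.03220261 -3.23777101] [-0.00183975  0.00251041 -0.02684602] 0.5405553926643745
```

View pics/s5o.png

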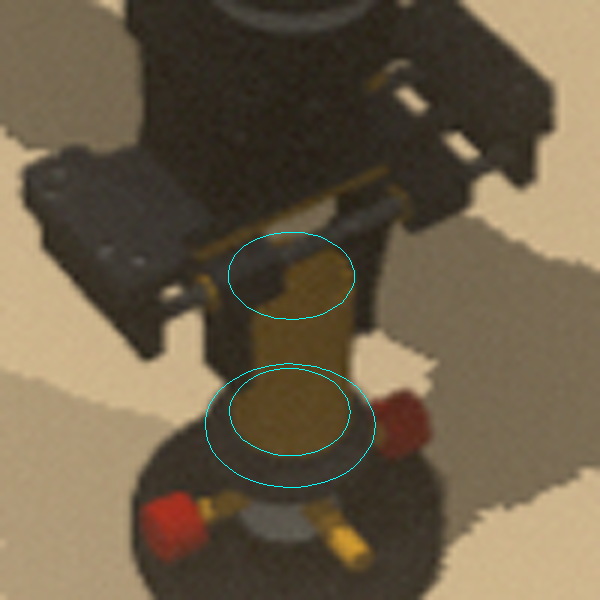

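The tube is now round the nozzle with no side force and about 9 mm left to go.

>>> play_rows:
  motion:
    - [1, 0, 0, 0.3, 0]
    - [1, 0, 0, 0.2, 0]
    - [1, 0, 0, 0.15, 0]
    - [1, 0, 0, 0.1, 0]
    - [1, 0, 0, 0, 0]
    - [1, 0, 0, 0, 0]

```text
time: 11.0
position: [0.5048, 0.0094, 0.1111]
tool_rot: [0.678, 3.067, 0.0]
ft_force: [0.3, 1.0, -3.6]
grip_width: 0.544
```

>>> play_rows:
  motion:
    - [1, 0, 0, 0.1, 0]
    - [1, 0, 0, 0, 0]

```text
time: 11.25
position: [0.5047, 0.0094, 0.11]
tool_rot: [-0.678, -3.068, 0.0]
ft_force: [0.1, 0.5, -2.5]
grip_width: 0.543
```

>>> play_rows:
  motion:
    - [1, 0, 0, 0.1, 0]
    - [1, 0, 0, 0, 0]

```text
time: 11.5
position: [0.5049, 0.0094, 0.1096]
tool_rot: [0.677, 3.068, 0.0]
ft_force: [-2.0, -0.3, 1.2]
grip_width: 0.539
```

The vertical force has risen from −3.6 to +1.2 N at the expected height, so the tube is on the collar. I open gently and then retreat straight up.

>>> play_rows:
  motion:
    - [1, 0, 0, 0.05, 0]
    - [0.44, 0, 0, 0, 0]
    - [0.42, 0, 0, 0, 0]
    - [0.38, 0, 0, 0, 0]
    - [0.3, 0, 0, 0, 0]
    - [0.15, 0, 0, 0, 0]
    - [0, 0, 0, 0, 0]
    - [0, 0, 0, 0, 0]
    - [0, 0, 0, 0, 0]
    - [0, 0, 0, 0, 0]

```text
time: 12.75
position: [0.5048, 0.0094, 0.1086]
tool_rot: [0.678, 3.068, 0.0]
ft_force: [-0.1, -0.0, -0.3]
grip_width: 0.995
```

Run:
```python
from h import *
s=save("scene","s6");print(s["time"],s["position"],s["ft_force"],s["grip_width"]);save("wrist","w6")
over("scene","s6","s6o",[(.5046,.0094,.065,.024),(.5046,.0094,.14,.024),(.5042,.0105,.065,.034)],(225,130,100,100),6)
```

```text
12.75 [0.50477278 0.0093746  0.10858743] [-0.14209002 -0.01782844 -0.3479323 ] 0.9946279966580877
```

View pics/s6o.png

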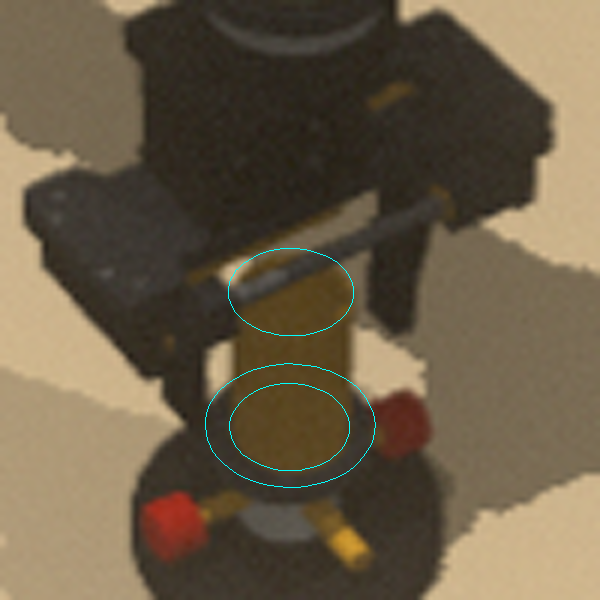

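View pics/w6.png

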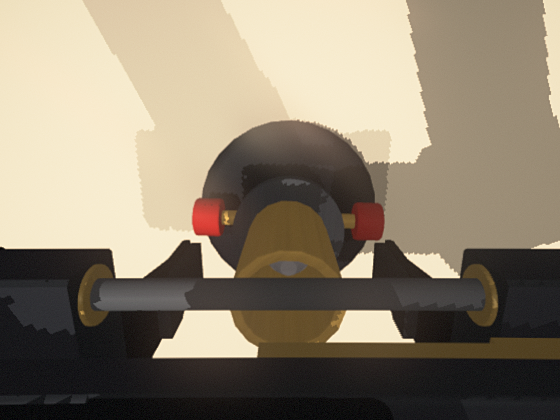

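The tube stands on the collar with the nozzle tip visible inside it and both fingers clear. I retreat straight up, then back from the burner so the top camera can see it.

>>> play_rows:
  motion:
    - [0, 0, 0, -0.5, 0]
    - [0, 0, 0, -1, 0]
    - [0, 0, 0, -2, 0]
    - [0, 0, 0, -2, 0]
    - [0, 0, 0, -2, 0]
    - [0, 0, 0, -2, 0]
    - [0, 0, 0, -2, 0]
    - [0, 0, 0, -2, 0]
    - [0, 0, 2.5, 0, 0]
    - [0, 0, 2.5, 0, 0]
    - [0, 0, 2.5, 0, 0]
    - [0, 0, 2.5, 0, 0]
    - [0, 0, 2.5, 0, 0]
    - [0, 0, 2.5, 0, 0]
    - [0, 0, 2.5, 0, 0]
    - [0, 0, 2.5, 0, 0]
    - [0, 0, 0, 0, 0]
    - [0, 0, 0, 0, 0]

```text
time: 15.1
position: [0.589, 0.1901, 0.2432]
tool_rot: [-0.678, -3.067, 0.002]
ft_force: [0.3, 0.2, 0.6]
grip_width: 0.997
```

Run:
```python
from h import *
s=save("scene","s7");print(s["time"],s["position"],s["ft_force"]);save("top","t7")
C=[(.5046,.0094,.065,.024),(.5046,.0094,.14,.024),(.5042,.0105,.065,.034)]
over("scene","s7","s7o",C,(225,130,100,100),5);over("top","t7","t7o",C,(220,180,100,100),5)
a=np.hstack([cv2.imread("pics/s7o.png"),cv2.imread("pics/t7o.png")]);cv2.imwrite("pics/f7.png",cv2.resize(a,(800,400)))
```

```text
15.1 [0.58895558 0.19014935 0.24321303] [0.2891839  0.16993737 0.63877448]
```

View pics/f7.png

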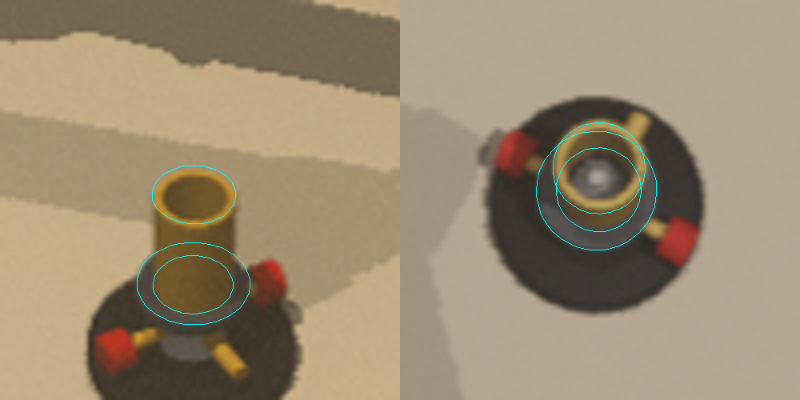

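View pics/s7.png

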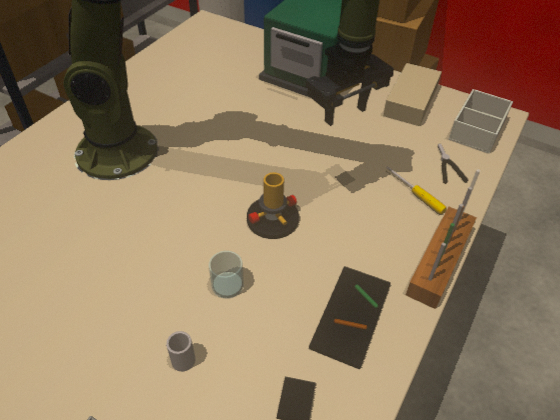

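Both views show the brass tube upright on the collar, in line with the model circles. The jar and the steel tube are where they were.

```bash
python3 -c "
from bench import ticket
print(ticket.close_job())"
```

```text
the job is handed in; nothing more can be done
None
```

I set the brass shroud over the burner nozzle, lowered it onto the collar, let go, and handed the job in at about 15 s. No verdict was given.

- **Seating:** at the height where the tube should meet the collar, the vertical force changed from −3.6 N to +1.2 N. I released it there.
- **Final check from the scene and top cameras:** the shroud stands upright on the collar, within about 2 mm of the nozzle axis, and the gripper is well clear.
- **Other objects:** the jar and the steel shroud look unmoved in the pictures; I did not measure them.
- **Disagreement:** before the grasp, the wrist camera placed the tube about 4–5 mm from where the fixed cameras did. I aimed between the two, and the tube ended up well inside the tolerance.

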